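# Line up the canister set by size on the counter display

## Robot

A 6-joint arm with a two-finger parallel gripper is mounted at the origin on the work surface. World frame = base frame: x ahead of the robot, y to its left, z up, the work surface at z = 0. Lengths are in m, angles in rad, forces in N, time in s.
With the tool pointing down it reaches from about 0.3 to 0.825 m from the base axis. Payload 5.4 kg.
Tool frame: the origin (TCP) lies on the centre line of the jaws, within the pads' length; the fingertips stand 19 mm ahead of it and the grasp point (between the pads) is the TCP; y points along the fingers, x is the direction in which the jaws open and shut, and the axes are right-handed (so a half turn about y gives the same grasp; the last joint's range is limited). The gripper opens to 92 mm and grips with 3 to 60 N. Pads are 20 mm wide; open, the fingers measure 128 mm over their backs; the gripper's body (75 mm by 189 mm) begins 69 mm behind the grasp point.
Start: joints at [-1.482, 0.158, 1.597, -0, 1.386, -0.21], TCP at [0.169, -0.55, 0.234] pointing down, gripper open.
Joint ranges: [-2.91, 2.91], [-0.94, 2.29], [0.18, 2.7], [-1.29, 4.43], [0.17, 2.64], [-3, 3]. Speed limits (rad/s): [2.57, 2.57, 3.14, 3.14, 3.14, 3.14].

## Interface

Orientations are given as a 3x3 rotation matrix whose columns are the frame's x, y, z axes.
In Python, from cell import ctrl gives the robot as it stands.
- The arm moves only by the tool apply_moves, never from a script. Its argument "moves" is a list of rows, each a list of 6 numbers: the shift along the tool's x, y, z in cm, then the turn, a rotation vector about the tool's x, y, z in degrees. In form: [[tx, ty, tz, ax, ay, az], ...]. A call has 1 to 12 rows; each row shifts and turns the pose as measured when the row begins, along the tool's axes as they then stand; what a row does not reach is not made up. A row lasts 1/8 s, in which the tool goes at most 62.5 mm and 10.7 degrees, less where a joint would pass 70% of its speed; a pose out of reach is approached as far as the arm can. A call with a gripper value outside its range is refused whole. "jaw" is the finger opening in cm, from 0 to 9.19, set as the call begins (left out, the last holds). The fingers move at their own pace and stop on an object; the grip force is fixed at half the most. Time passes only in rows, so rows that do not move let the fingers close. It gives the time, the measured TCP pose, the force and the opening at its end, in the units of the state.
- ctrl.observe(): the state, without advancing time (a new reading comes with each control period).
- ctrl.grab_frame(name): name is "scene" or "top" or "wrist"; returns (picture, depth): 400x640x3 uint8, red, green, blue; 400x640 float32, m along the optical axis (not along the pixel's ray), 0 where there is no reading.
- ctrl.camera_info(name): a dict with "camera_matrix" (3x3 intrinsics, pixels), "world_to_cam" (4x4, takes a point from world to camera coordinates); the wrist camera has in their place "hand_eye" (4x4, takes a point from camera to tool coordinates, whose origin is the TCP and whose axes are the tool frame's). Camera axes: x right, y up, looking along -z (the intrinsics and any distortion apply to the point x, -y, -z); pixel columns grow to the right and rows downward; lengths in m; the calibration is good to about 2 mm. A picture is of the moment at which its call begins: read the wrist's pose just before it. camera_info takes no time and is no camera call.
- ctrl.hand_in(): hands the job in, once; it reports no verdict.
The state is a dict: "clock": time; "joints": joint angles; "qvel": joint speeds; "tau": joint torques, N m; "position": TCP position; "orientation": TCP orientation; "ft_force": force on the tool from outside, world axes, zero at the start; "wrist_torque": the same for the moment, N m; "grip_width": finger opening in m.
Only numpy, scipy, OpenCV 4.12 (cv2) and the standard library are available. Lean on these libraries where they do the work, as an engineer would, in place of code of your own. Each camera call takes 0.05 s, during which the arm holds its last target.

## Task

Set the four metal canisters out on the wooden display board for the customers: in order of size, one upright in the middle of each round mark, with the largest beside the price-ticket stand and the smallest at the other end of the row. Do not let any of them tip over.

Things in the scene. Friction and masses are not known exactly. Their poses are not given: they have to be found in the camera images.
- can_small_center (a point): Centre (half-way up, on the axis) of a plain upright bare-metal cylindrical canister with a flat lid, 40 mm in diameter and 44 mm high (the smallest of a set of four); straight side wall up to 7 mm below its top; loose, stands on the counter, 60 to 250 g; z is its axis.
- can_medium_center (a point): Centre (half-way up, on the axis) of a plain upright bare-metal cylindrical canister with a flat lid, 46 mm in diameter and 56 mm high (second smallest of a set of four); straight side wall up to 7 mm below its top; loose, stands on the counter, 60 to 250 g; z is its axis.
- can_large_center (a point): Centre (half-way up, on the axis) of a plain upright bare-metal cylindrical canister with a flat lid, 52 mm in diameter and 68 mm high (second largest of a set of four); straight side wall up to 7 mm below its top; loose, stands on the counter, 60 to 250 g; z is its axis.
- can_largest_center (a point): Centre (half-way up, on the axis) of a plain upright bare-metal cylindrical canister with a flat lid, 58 mm in diameter and 80 mm high (the largest of a set of four); straight side wall up to 7 mm below its top; loose, stands on the counter, 60 to 250 g; z is its axis.
- mark_a: One of four alike round white marks with a dark rim, 70 mm across and flat (under 1 mm thick), on a wooden display board 100 x 510 mm, 8 mm thick, fixed to the counter. The four stand in one straight row along the board's middle, 90 mm apart; the names say nothing of their order, which changes. Origin: centre of the mark on the board's top face (8 mm above the counter); y runs along the row, x across it, z up.
- mark_b: One of four alike round white marks with a dark rim, 70 mm across and flat (under 1 mm thick), on a wooden display board 100 x 510 mm, 8 mm thick, fixed to the counter. The four stand in one straight row along the board's middle, 90 mm apart; the names say nothing of their order, which changes. Origin: centre of the mark on the board's top face (8 mm above the counter); y runs along the row, x across it, z up.
- mark_c: One of four alike round white marks with a dark rim, 70 mm across and flat (under 1 mm thick), on a wooden display board 100 x 510 mm, 8 mm thick, fixed to the counter. The four stand in one straight row along the board's middle, 90 mm apart; the names say nothing of their order, which changes. Origin: centre of the mark on the board's top face (8 mm above the counter); y runs along the row, x across it, z up.
- mark_d: One of four alike round white marks with a dark rim, 70 mm across and flat (under 1 mm thick), on a wooden display board 100 x 510 mm, 8 mm thick, fixed to the counter. The four stand in one straight row along the board's middle, 90 mm apart; the names say nothing of their order, which changes. Origin: centre of the mark on the board's top face (8 mm above the counter); y runs along the row, x across it, z up.
- ticket: Price-ticket stand: black foot 45 x 24 mm with a thin stem and an upright blank card 40 mm wide (its face looks across the row), 70 mm high over all, fixed on one end of the display board in line with the marks, 80 mm from the nearest mark's centre; which end changes. (A white saucer 56 mm wide and 12 mm high is fixed on the other end.) Origin: centre of the foot's underside, on the board's top face.

How it is judged:
By the outcome, as a careful person would: the job done as asked, in the order asked, and still so for the second after the job is handed in, with the robot touching nothing.
It also fails if it takes over 120 s, if anything falls off the work surface, if the arm or the gripper's body presses on something with over 40 N, if the wrist force passes 120 N, or if a joint passes its speed limit or range.

## Working session

There is one attempt and no reset: what is moved stays moved. The work goes in short steps, Python scripts to look and compute and a tool call to move; the robot and the scene stay as the last step left them, time stands still between calls to the robot, and variables do not carry over. Pictures are saved under pics/ and viewed, and the job is handed in when it is done.

Besides the shell and the picture viewer there is one more tool, called after ">>>" as name([rows], argument=value, ...), one row to a line, values as JSON. apply_moves: Moves the arm, as the interface text tells. Its arguments: {"type":"object","properties":{"moves":{"type":"array"},"jaw":{"type":"number"}},"required":["moves"]}

```bash
ls; mkdir -p pics; python3 - <<'E'
from cell import ctrl
import cv2,numpy as np
s=ctrl.observe()
for k,v in s.items(): print(k,np.round(v,4).tolist())
for n in ("scene","top","wrist"):
    p,d=ctrl.grab_frame(n)
    cv2.imwrite(f"pics/{n}0.png",p[:,:,::-1]); np.save(f"pics/{n}0.npy",d)
    print(n,{k:np.round(v,4).tolist() for k,v in ctrl.camera_info(n).items()})
E
```

```text
pics
clock 0.0
joints [-1.4821, 0.159, 1.5982, -0.0, 1.3862, -0.2101]
qvel [0.0025, 0.0011, 0.0006, 0.0007, -0.0019, -0.0011]
tau [-0.0004, -38.5565, -32.2107, 0.0701, 0.0379, -0.0002]
position [0.1692, -0.5489, 0.2326]
orientation [[0.2944, -0.0002, 0.9557], [-0.9557, 0.0019, 0.2944], [-0.0018, -1.0, 0.0003]]
ft_force [0.2245, -0.2593, 0.0145]
wrist_torque [-0.009, 0.0279, 0.0136]
grip_width 0.0919
scene {'camera_matrix': [[445.7504, 0.0, 316.3877], [0.0, 445.7504, 197.1202], [0.0, 0.0, 1.0]], 'world_to_cam': [[-0.7056, 0.7084, -0.0173, 0.3891], [-0.3889, -0.3667, 0.8452, 0.1608], [0.5924, 0.6031, 0.5342, -1.387], [0.0, 0.0, 0.0, 1.0]]}
top {'camera_matrix': [[398.177, 0.0, 321.0647], [0.0, 398.177, 204.9066], [0.0, 0.0, 1.0]], 'world_to_cam': [[-0.026, -0.9997, -0.001, -0.0055], [0.9827, -0.0257, 0.1832, -0.5565], [-0.1832, 0.0037, 0.9831, -0.9181], [0.0, 0.0, 0.0, 1.0]]}
wrist {'camera_matrix': [[295.4774, 0.0, 320.997], [0.0, 295.4774, 196.8188], [0.0, 0.0, 1.0]], 'hand_eye': [[1.0, 0.0003, 0.0003, 0.0002], [0.0002, 0.2535, -0.9673, -0.151], [-0.0004, 0.9673, 0.2535, 0.0701], [0.0, 0.0, 0.0, 1.0]]}
```

View pics/top0.png

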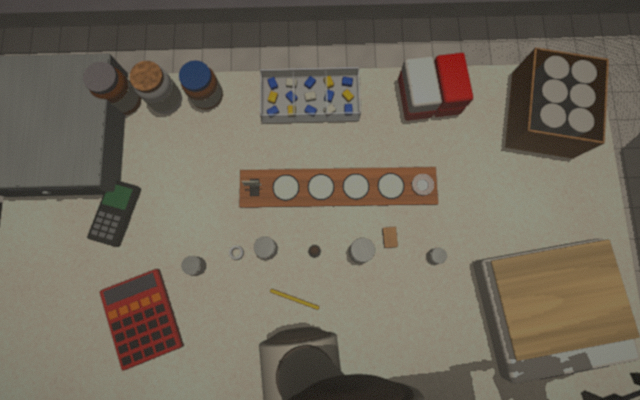

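View pics/scene0.png

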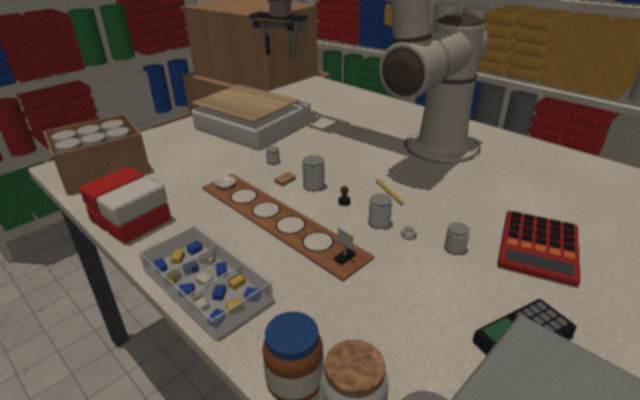

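View pics/wrist0.png

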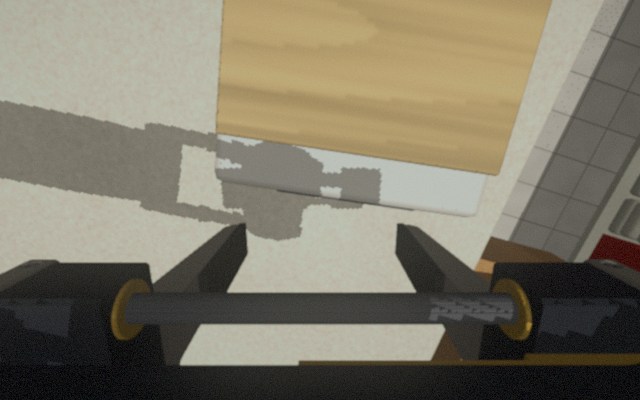

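```bash
cat > h.py <<'E'
import numpy as np,cv2
from cell import ctrl
def pix2w(n,uv,z=None,depth=None):
    c=ctrl.camera_info(n);K=np.array(c['camera_matrix']);T=np.array(c['world_to_cam'])
    r=np.array([(uv[0]-K[0,2])/K[0,0],-(uv[1]-K[1,2])/K[1,1],-1.])
    R=T[:3,:3];o=-R.T@T[:3,3];d=R.T@r
    s=depth if depth is not None else (z-o[2])/d[2]
    return o+s*d
def w2pix(n,p):
    c=ctrl.camera_info(n);K=np.array(c['camera_matrix']);T=np.array(c['world_to_cam'])
    q=T[:3,:3]@np.array(p)+T[:3,3]
    return np.array([K[0,0]*q[0]/-q[2]+K[0,2],-K[1,1]*q[1]/-q[2]+K[1,2]])
E
python3 - <<'E'
import cv2
p=cv2.imread("pics/top0.png")
cv2.imwrite("pics/top0a.png",cv2.resize(p[160:280,170:310],None,fx=5,fy=5,interpolation=cv2.INTER_CUBIC))
cv2.imwrite("pics/top0b.png",cv2.resize(p[160:280,310:450],None,fx=5,fy=5,interpolation=cv2.INTER_CUBIC))
E
```

```text
(no output)
```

View pics/top0a.png

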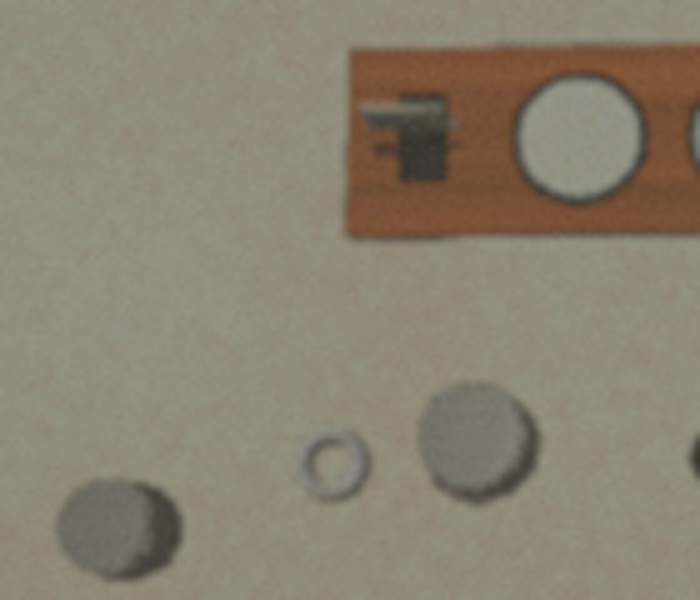

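View pics/top0b.png

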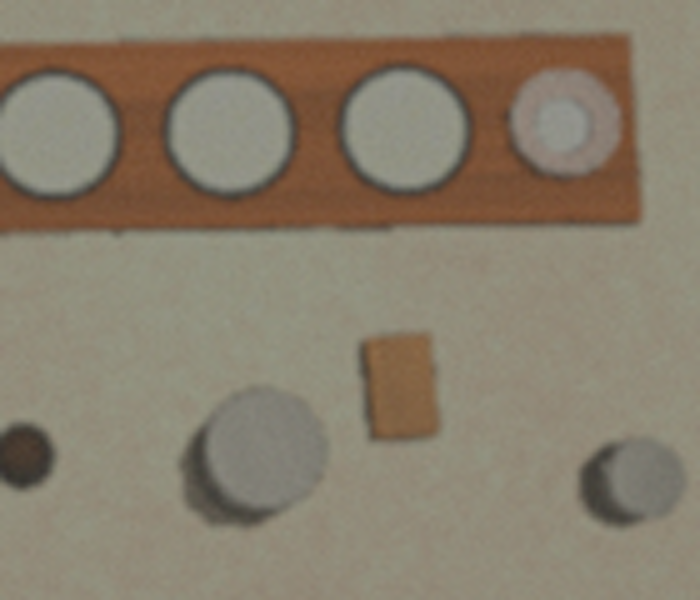

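```bash
python3 - <<'E'
from h import *
d=np.load("pics/top0.npy")
A=lambda u,v:(170+u/5-.4,160+v/5-.4)
B=lambda u,v:(310+u/5-.4,160+v/5-.4)
for n,p,z in [("medium",A(107,527),.056),("large",A(473,438),.068),("largest",B(265,450),.08),("small",B(644,479),.044),
 ("m1",A(580,137),.008),("m2",B(57,133),.008),("m3",B(230,131),.008),("m4",B(405,129),.008),("saucer",B(566,122),.02),("ticketfoot",A(423,145),.012)]:
    w=pix2w("top",p,z); u,v=int(round(p[0])),int(round(p[1]))
    dd=np.median(d[v-2:v+3,u-2:u+3]); print(n,np.round(p,1),np.round(w,4),"depth z",np.round(pix2w("top",p,depth=dd),4), "scene px",np.round(w2pix("scene",w),1))
# lid segmentation by depth
K=np.array(ctrl.camera_info("top")['camera_matrix'])
vv,uu=np.mgrid[160:285,170:460]
P=np.array([[pix2w("top",(u,v),depth=d[v,u]) for u in range(170,460)] for v in range(160,285)])
for n,c,h,dia in [("medium",A(107,527),.056,.046),("large",A(473,438),.068,.052),("largest",B(265,450),.08,.058),("small",B(644,479),.044,.040)]:
    q=P[(np.hypot(uu-c[0],vv-c[1])<18)]
    for t in (.008,):
        m=q[abs(q[:,2]-h)<t]
        lo,hi=m.min(0),m.max(0); print(n,len(m),"mean",np.round(m.mean(0),4),"mid",np.round((lo+hi)/2,4),"ext",np.round(hi-lo,4))
E
```

```text
medium [191. 265.] [0.4193 0.2903 0.056 ] depth z [0.4193 0.2906 0.0549] scene px [458.6 226.4]
large [264.2 247.2] [0.4557 0.116  0.068 ] depth z [0.4558 0.1162 0.0668] scene px [381.9 197.8]
largest [362.6 249.6] [ 0.4432 -0.1133  0.08  ] depth z [ 0.4432 -0.1133  0.0797] scene px [314.4 159.3]
small [438.4 255.4] [ 0.4272 -0.298   0.044 ] depth z [ 0.4273 -0.2986  0.042 ] scene px [273.5 148.3]
m1 [285.6 187. ] [0.6134 0.0696 0.008 ] depth z [0.6132 0.0695 0.0086] scene px [318.9 241.1]
m2 [321.  186.2] [ 0.6131 -0.0213  0.008 ] depth z [ 0.6133 -0.0213  0.007 ] scene px [291.  224.3]
m3 [355.6 185.8] [ 0.6118 -0.1102  0.008 ] depth z [ 0.6118 -0.1101  0.0083] scene px [266.8 209.4]
m4 [390.6 185.4] [ 0.6105 -0.2001  0.008 ] depth z [ 0.6106 -0.2001  0.0077] scene px [244.7 195.7]
saucer [422.8 184. ] [ 0.6092 -0.2798  0.02  ] depth z [ 0.6115 -0.2823  0.0105] scene px [226.3 180.8]
ticketfoot [254.2 188.6] [0.6104 0.1495 0.012 ] depth z [0.6091 0.1487 0.0172] scene px [347.2 255.3]Traceback (most recent call last):
  File "<stdin>", line 12, in <module>
  File "h.py", line 4, in pix2w
    c=ctrl.camera_info(n);K=np.array(c['camera_matrix']);T=np.array(c['world_to_cam'])
ValueError: time passes only in moves, steps and waits
```

```bash
cat >> h.py <<'E'
def go(x,y,z):
    s=ctrl.observe();R=np.array(s['orientation']);p=np.array(s['position'])
    Rt=np.array([[1,0,0],[0,0,1],[0,-1,0]]).astype(float)
    rv=cv2.Rodrigues(R.T@Rt)[0].ravel()*180/np.pi
    print("t",round(s['clock'],2),"pos",np.round(p,4),"w",round(s['grip_width'],4),"F",np.round(s['ft_force'],1))
    print("tool delta cm",np.round(R.T@(np.array([x,y,z])-p)*100,2),"rot",np.round(rv,2))
E
python3 - <<'E'
from h import *
go(.4272,-.298,.20)
d=np.load("pics/top0.npy")
c=ctrl.camera_info("top");K=np.array(c['camera_matrix']);T=np.array(c['world_to_cam'])
R=T[:3,:3];o=-R.T@T[:3,3]
v,u=np.mgrid[0:400,0:640]
P=o+(np.stack([(u-K[0,2])/K[0,0],-(v-K[1,2])/K[1,1],-np.ones_like(u,float)],-1)*d[...,None])@R
for n,x,y,h,dia in [("medium",.4193,.2903,.056,.046),("large",.4557,.116,.068,.052),("largest",.4432,-.1133,.08,.058),("small",.4272,-.298,.044,.040)]:
    m=P[(abs(P[...,2]-h)<.008)&(np.hypot(P[...,0]-x,P[...,1]-y)<.05)]
    lo,hi=m.min(0),m.max(0); print(n,len(m),"mean",np.round(m.mean(0),4),"mid",np.round((lo+hi)/2,4),"ext",np.round(hi-lo,4))
m=P[(P[...,2]>.03)&(P[...,0]>.1)&(P[...,0]<.6)&(P[...,1]<-.34)]; print("right clutter",m.min(0),m.max(0))
E
```

```text
t 0.15 pos [ 0.1692 -0.5491  0.2328] w 0.0915 F [-0.5  0.1 -1. ]
tool delta cm [-16.4    3.32  32.05] rot [-7.000e-02 -7.288e+01 -6.000e-02]
medium 275 mean [0.4205 0.2915 0.0548] mid [0.4209 0.2918 0.0543] ext [0.0447 0.0412 0.0124]
large 357 mean [0.4583 0.1163 0.0669] mid [0.4588 0.1161 0.0658] ext [0.0476 0.0493 0.0114]
largest 453 mean [ 0.4442 -0.1142  0.0789] mid [ 0.4451 -0.1135  0.0777] ext [0.0562 0.0537 0.0113]
small 201 mean [ 0.4284 -0.2998  0.0425] mid [ 0.4282 -0.3007  0.0419] ext [0.0379 0.037  0.0117]
right clutter [ 0.14184606 -0.72246118  0.0300261 ] [ 0.45865542 -0.39043377  0.3358385 ]
```

>>> apply_moves([
  [0, 0, 0, 0, -9, 0],
  [0, 0, 0, 0, -9.5, 0],
  [0, 0, 0, 0, -9.5, 0],
  [0, 0, 0, 0, -9.5, 0],
  [0, 0, 0, 0, -9.5, 0],
  [0, 0, 0, 0, -9.5, 0],
  [0, 0, 0, 0, -9, 0],
  [0, 0, 0, 0, -6, 0],
  [0, 0, 0, 0, 0, 0],
], jaw=9.19)

```text
clock: 1.27
position: [0.169, -0.5467, 0.2289]
orientation: [[1.0, -0.001, -0.016], [0.016, 0.009, 1.0], [-0.001, -1.0, 0.009]]
ft_force: [-0.1, -0.7, -0.5]
grip_width: 0.0922
```

>>> apply_moves([
  [4.3, 0, 4.1, 0, 0, 0],
  [4.3, 0, 4.1, 0, 0, 0],
  [4.3, 0, 4.1, 0, 0, 0],
  [4.3, 1, 4.1, 0, 0, 0],
  [4.3, 2, 4.1, 0, 0, 0],
  [4.0, 2, 4.0, 0, -1, 0],
  [0, 2, 0, 0, 0, 0],
  [0, 1, 0, 0, 0, 0],
  [0, 0, 0, 0, 0, 0],
])

```text
clock: 2.4
position: [0.4279, -0.2925, 0.1492]
orientation: [[1.0, 0.001, -0.013], [0.013, 0.007, 1.0], [0.001, -1.0, 0.007]]
ft_force: [-0.3, 0.6, 0.2]
grip_width: 0.0918
```

```bash
python3 - <<'E'
from h import *
go(.428,-.2995,.12)
p,d=ctrl.grab_frame("wrist"); cv2.imwrite("pics/w1.png",p[:,:,::-1])
E
```

```text
t 2.4 pos [ 0.4279 -0.2925  0.1492] w 0.0918 F [-0.3  0.6  0.2]
tool delta cm [ 0.    2.91 -0.72] rot [-0.39  0.75  0.07]
```

View pics/w1.png

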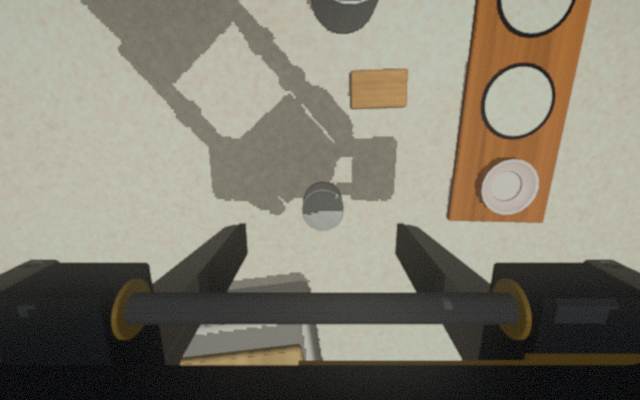

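```bash
cat >> h.py <<'E'
def wristproj(p,pos,R):
    c=ctrl.camera_info("wrist");K=np.array(c['camera_matrix']);H=np.array(c['hand_eye'])
    t=np.array(R).T@(np.array(p)-np.array(pos)); q=H[:3,:3].T@(t-H[:3,3])
    return np.array([K[0,0]*q[0]/-q[2]+K[0,2],-K[1,1]*q[1]/-q[2]+K[1,2]])
def circ(img,p,r,pos,R,col=(0,0,255)):
    a=np.linspace(0,2*np.pi,40)
    pts=np.array([wristproj((p[0]+r*np.cos(t),p[1]+r*np.sin(t),p[2]),pos,R) for t in a])
    cv2.polylines(img,[np.round(pts*16).astype(np.int32)],True,col,1,cv2.LINE_AA,4)
E
python3 - <<'E'
from h import *
s=ctrl.observe();p=cv2.imread("pics/w1.png")
p=cv2.resize(p[:240,220:620],None,fx=2,fy=2)
q=cv2.imread("pics/w1.png")
circ(q,(.428,-.2995,.044),.02,s['position'],s['orientation'])
circ(q,(.428,-.2995,.0),.02,s['position'],s['orientation'],(0,255,0))
circ(q,(.6105,-.2001,.008),.035,s['position'],s['orientation'])
circ(q,(.6118,-.1102,.008),.035,s['position'],s['orientation'])
cv2.imwrite("pics/w1b.png",np.vstack([p[:,:],cv2.resize(q[:240,220:620],None,fx=2,fy=2)])[:,:800][180:])
E
```

```text
(no output)
```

View pics/w1b.png

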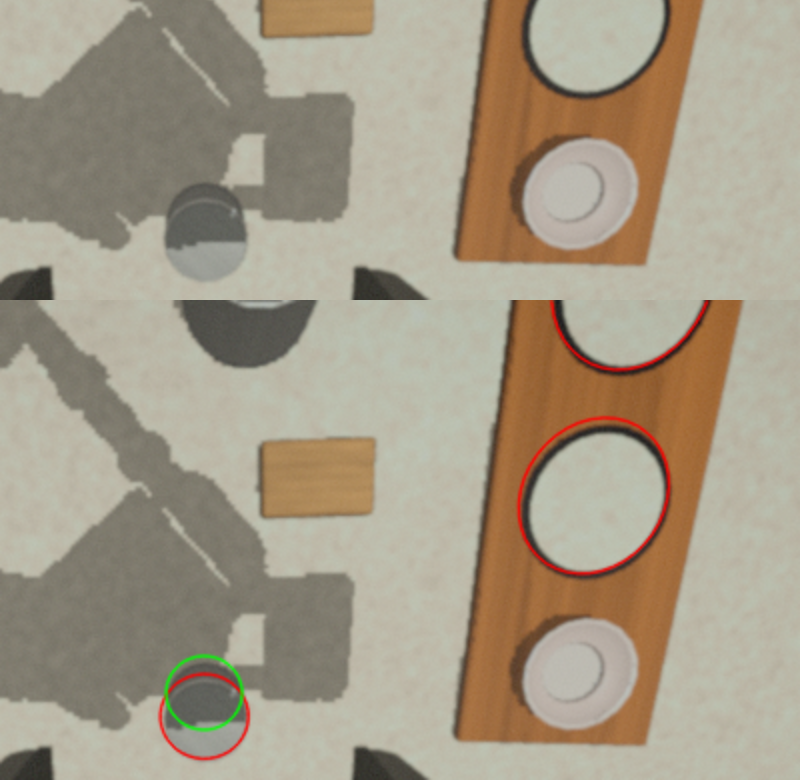

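>>> apply_moves([
  [0, 2, -0.5, 0, 0.8, 0],
  [0, 2.5, -0.2, 0, 0, 0],
  [0, 2.5, 0, 0, 0, 0],
  [0, 2, 0, 0, 0, 0],
  [0, 1, 0, 0, 0, 0],
  [0, 0.5, 0, 0, 0, 0],
])

```text
clock: 3.2
position: [0.4301, -0.3084, 0.0492]
orientation: [[1.0, 0.011, 0.012], [-0.012, -0.005, 1.0], [0.011, -1.0, -0.005]]
ft_force: [-0.6, 0.3, -0.6]
grip_width: 0.092
```

```bash
python3 - <<'E'
from h import *
go(.428,-.2995,.026)
E
```

```text
t 3.2 pos [ 0.4301 -0.3084  0.0492] w 0.092 F [-0.6  0.3 -0.6]
tool delta cm [-0.25  2.31  0.9 ] rot [ 0.27 -0.71  0.64]
```

>>> apply_moves([
  [-0.2, 0, 0.8, 0.2, -0.7, 0.6],
  [0, 0, 0, 0, 0, 0],
])

```text
clock: 3.45
position: [0.4286, -0.3007, 0.0503]
orientation: [[1.0, 0.001, -0.0], [0.0, -0.002, 1.0], [0.001, -1.0, -0.002]]
ft_force: [-0.9, -0.2, 0.3]
grip_width: 0.0919
```

```bash
python3 - <<'E'
from h import *
go(.428,-.2995,.026)
E
```

```text
t 3.45 pos [ 0.4286 -0.3007  0.0503] w 0.0919 F [-0.9 -0.2  0.3]
tool delta cm [-0.06  2.43  0.12] rot [0.13 0.   0.06]
```

>>> apply_moves([
  [0, 1.5, 0, 0, 0, 0],
  [0, 0.8, 0, 0, 0, 0],
  [0, 0.2, 0, 0, 0, 0],
  [0, 0, 0, 0, 0, 0],
])

```text
clock: 3.95
position: [0.4289, -0.3008, 0.024]
orientation: [[1.0, 0.002, -0.0], [0.0, -0.003, 1.0], [0.002, -1.0, -0.003]]
ft_force: [0.1, -0.3, 0.8]
grip_width: 0.0919
```

```bash
python3 - <<'E'
from h import *
go(.428,-.2995,.026)
E
```

```text
t 3.95 pos [ 0.4289 -0.3008  0.024 ] w 0.0919 F [ 0.1 -0.3  0.8]
tool delta cm [-0.09 -0.2   0.13] rot [0.17 0.02 0.1 ]
```

>>> apply_moves([
  [0, -0.2, 0, 0, 0, 0],
  [0, 0, 0, 0, 0, 0],
  [0, 0, 0, 0, 0, 0],
  [0, 0, 0, 0, 0, 0],
  [0, 0, 0, 0, 0, 0],
  [0, 0, 0, 0, 0, 0],
], jaw=3)

```text
clock: 4.7
position: [0.4294, -0.3014, 0.0269]
orientation: [[1.0, 0.003, -0.0], [0.0, -0.004, 1.0], [0.003, -1.0, -0.004]]
ft_force: [-0.3, -0.6, 0.0]
grip_width: 0.0397
```

```bash
python3 - <<'E'
from h import *
go(.428,-.2995,.026)
E
```

```text
t 4.7 pos [ 0.4294 -0.3014  0.0269] w 0.0397 F [-0.3 -0.6  0. ]
tool delta cm [-0.14  0.09  0.19] rot [0.23 0.02 0.16]
```

>>> apply_moves([
  [0, -1.5, 0, 0, 0, 0],
  [0, -2.5, 0, 0, 0, 0],
  [0, -2, 0, 0, 0, 0],
  [2, 0, 1, 0, 0, 0],
  [3.5, 0, 2, 0, 0, 0],
  [4, 0, 2.2, 0, 0, 0],
  [4, 0, 2.2, 0, 0, 0],
  [2.5, 0, 1.5, 0, 0, 0],
  [1, 0, 0.5, 0, 0, 0],
  [0, 0, 0, 0, 0, 0],
])

```text
clock: 5.95
position: [0.6054, -0.2063, 0.0983]
orientation: [[1.0, 0.008, 0.001], [-0.001, -0.009, 1.0], [0.008, -1.0, -0.009]]
ft_force: [-0.8, -0.7, -0.0]
grip_width: 0.0395
```

```bash
python3 - <<'E'
from h import *
go(.611,-.202,.036)
E
```

```text
t 5.95 pos [ 0.6054 -0.2063  0.0983] w 0.0395 F [-0.8 -0.7 -0. ]
tool delta cm [0.51 6.23 0.48] rot [ 0.52 -0.08  0.46]
```

>>> apply_moves([
  [0.5, 1, 0.5, 0.5, 0, 0.5],
  [0, 2, 0, 0, 0, 0],
  [0, 1.5, 0, 0, 0, 0],
  [0, 0.5, 0, 0, 0, 0],
  [0, 0, 0, 0, 0, 0],
])

```text
clock: 6.58
position: [0.6069, -0.2026, 0.043]
orientation: [[1.0, -0.006, 0.005], [-0.005, 0.002, 1.0], [-0.006, -1.0, 0.002]]
ft_force: [1.0, 0.3, -1.1]
grip_width: 0.0399
```

```bash
python3 - <<'E'
from h import *
go(.611,-.202,.036)
p,d=ctrl.grab_frame("wrist"); cv2.imwrite("pics/w2.png",p[:,:,::-1])
E
```

```text
t 6.58 pos [ 0.6069 -0.2026  0.043 ] w 0.0399 F [ 1.   0.3 -1.1]
tool delta cm [0.41 0.69 0.06] rot [-0.12 -0.28 -0.33]
```

View pics/w2.png

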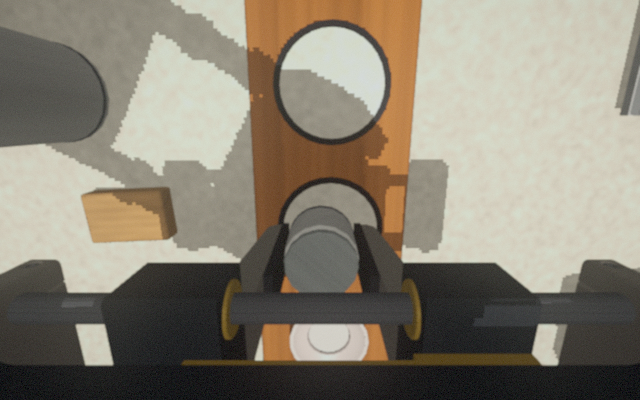

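>>> apply_moves([
  [0.5, 0, 0.05, 0, -0.3, -0.3],
  [0, 0, 0, 0, 0, 0],
])

```text
clock: 6.88
position: [0.6132, -0.2026, 0.0445]
orientation: [[1.0, 0.002, -0.001], [0.001, 0.001, 1.0], [0.002, -1.0, 0.001]]
ft_force: [-0.7, -0.4, -1.8]
grip_width: 0.0395
```

```bash
python3 - <<'E'
from h import *
go(.612,-.202,.036)
E
```

```text
t 6.88 pos [ 0.6132 -0.2026  0.0445] w 0.0395 F [-0.7 -0.4 -1.8]
tool delta cm [-0.12  0.85  0.06] rot [-0.05  0.04  0.12]
```

>>> apply_moves([
  [-0.1, 0.4, 0, 0, 0, 0],
  [0, 0.25, 0, 0, 0, 0],
  [0, 0, 0, 0, 0, 0],
])

```text
clock: 7.25
position: [0.6126, -0.2027, 0.0382]
orientation: [[1.0, 0.003, -0.001], [0.001, 0.0, 1.0], [0.003, -1.0, 0.0]]
ft_force: [-0.0, 0.0, -0.4]
grip_width: 0.0395
```

```bash
python3 - <<'E'
from h import *
go(.612,-.202,.0355)
p,d=ctrl.grab_frame("wrist"); cv2.imwrite("pics/w3.png",cv2.resize(p[160:310,200:460,::-1],None,fx=3,fy=3))
E
```

```text
t 7.25 pos [ 0.6126 -0.2027  0.0382] w 0.0395 F [-0.   0.  -0.4]
tool delta cm [-0.06  0.27  0.07] rot [-0.01  0.06  0.18]
```

View pics/w3.png

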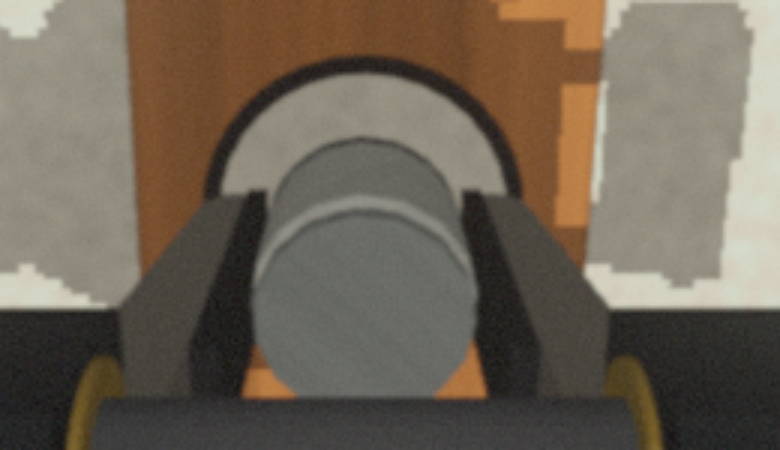

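```bash
cat >> h.py <<'E'
def wun(uv,z,pos=None,R=None):
    if pos is None: s=ctrl.observe();pos,R=s['position'],s['orientation']
    pos=np.array(pos);R=np.array(R)
    c=ctrl.camera_info("wrist");K=np.array(c['camera_matrix']);H=np.array(c['hand_eye'])
    r=np.array([(uv[0]-K[0,2])/K[0,0],-(uv[1]-K[1,2])/K[1,1],-1.])
    o=pos+R@H[:3,3];d=R@H[:3,:3]@r
    return o+(z-o[2])/d[2]*d
E
python3 - <<'E'
from h import *
print(wun((200+365/3,160+57/3),.008), wun((200+365/3,160+138/3),.0113))
E
```

```text
[ 0.61234218 -0.168221    0.008     ] [ 0.61234916 -0.18481215  0.0113    ]
```

>>> apply_moves([
  [0, 0.15, 0.1, 0, 0, 0],
  [0, 0.1, 0, 0, 0, 0],
  [0, 0, 0, 0, 0, 0],
])

```text
clock: 7.68
position: [0.6127, -0.2017, 0.0357]
orientation: [[1.0, 0.003, -0.001], [0.001, 0.0, 1.0], [0.003, -1.0, 0.0]]
ft_force: [0.4, 0.5, -1.2]
grip_width: 0.0394
```

```bash
python3 - <<'E'
from h import *
go(.612,-.202,.0355)
E
```

```text
t 7.67 pos [ 0.6127 -0.2017  0.0357] w 0.0394 F [ 0.4  0.5 -1.2]
tool delta cm [-0.07  0.02 -0.03] rot [-0.01  0.06  0.19]
```

>>> apply_moves([
  [0, 0.05, 0, 0, 0, 0],
  [0, 0, 0, 0, 0, 0],
  [0, 0, 0, 0, 0, 0],
  [0, 0, 0, 0, 0, 0],
  [0, 0, 0, 0, 0, 0],
  [0, 0, 0, 0, 0, 0],
], jaw=9.19)

```text
clock: 8.43
position: [0.6132, -0.202, 0.0358]
orientation: [[1.0, 0.004, -0.001], [0.001, -0.001, 1.0], [0.004, -1.0, -0.001]]
ft_force: [-0.2, -0.5, 0.9]
grip_width: 0.0913
```

>>> apply_moves([
  [0, -1.5, 0, 0, 0, 0],
  [0, -2.5, 0, 0, 0, 0],
  [0, -3, 0, 0, 0, 0],
  [0, -2.5, 0, 0, 0, 0],
  [0, -1, 0, 0, 0, 0],
  [0, 0, 0, 0, 0, 0],
])

```text
clock: 9.18
position: [0.6134, -0.2022, 0.1485]
orientation: [[1.0, 0.007, -0.001], [0.001, -0.002, 1.0], [0.007, -1.0, -0.002]]
ft_force: [-0.0, -0.3, -0.5]
grip_width: 0.0921
```

```bash
python3 - <<'E'
from h import *
go(.444,-.114,.15)
s=ctrl.observe()
p,d=ctrl.grab_frame("wrist"); q=p[:,:,::-1].copy()
circ(q,(.4442,-.1142,.08),.029,s['position'],s['orientation'])
cv2.imwrite("pics/w4.png",q)
E
```

```text
t 9.18 pos [ 0.6134 -0.2022  0.1485] w 0.0921 F [-0.  -0.3 -0.5]
tool delta cm [-16.93  -0.29   8.84] rot [0.12 0.06 0.42]
```

View pics/w4.png

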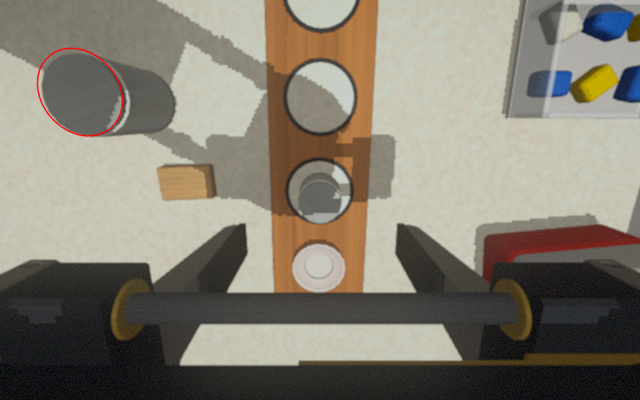

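>>> apply_moves([
  [-3, 0, 1.5, 0, 0, 0.4],
  [-4.5, 0, 2.4, 0, 0, 0],
  [-4.5, 0, 2.4, 0, 0, 0],
  [-3, 0, 1.6, 0, 0, 0],
  [-1.5, 0, 0.8, 0, 0, 0],
  [0, 0, 0, 0, 0, 0],
  [0, 0, 0, 0, 0, 0],
])

```text
clock: 10.1
position: [0.4391, -0.1107, 0.1393]
orientation: [[1.0, -0.012, -0.0], [0.0, 0.005, 1.0], [-0.012, -1.0, 0.005]]
ft_force: [-0.1, 0.2, 0.2]
grip_width: 0.0919
```

```bash
python3 - <<'E'
from h import *
go(.444,-.114,.15)
s=ctrl.observe()
p,d=ctrl.grab_frame("wrist"); q=p[:,:,::-1].copy()
cv2.imwrite("pics/w5r.png",q)
circ(q,(.4442,-.1142,.08),.029,s['position'],s['orientation'])
circ(q,(.4442,-.1142,.0),.029,s['position'],s['orientation'])
cv2.imwrite("pics/w5.png",q)
E
```

```text
t 10.1 pos [ 0.4391 -0.1107  0.1393] w 0.0919 F [-0.1  0.2  0.2]
tool delta cm [ 0.48 -1.08 -0.32] rot [-0.28  0.02 -0.71]
```

View pics/w5.png

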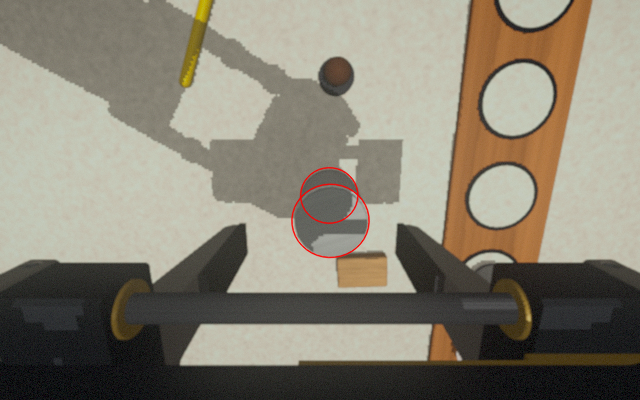

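>>> apply_moves([
  [0.45, 0, -0.3, -0.3, 0, -0.7],
  [0, 0, 0, 0, 0, 0],
  [0, 1.5, 0, 0, 0, 0],
  [0, 2.5, 0, 0, 0, 0],
  [0, 2, 0, 0, 0, 0],
  [0, 1, 0, 0, 0, 0],
  [0, 0, 0, 0, 0, 0],
  [0, 0, 0, 0, 0, 0],
])

```text
clock: 11.15
position: [0.4448, -0.1148, 0.0645]
orientation: [[1.0, -0.0, 0.0], [-0.0, -0.0, 1.0], [-0.0, -1.0, -0.0]]
ft_force: [0.0, -0.1, -0.2]
grip_width: 0.0918
```

```bash
python3 - <<'E'
from h import *
go(.444,-.114,.045)
E
```

```text
t 11.15 pos [ 0.4448 -0.1148  0.0645] w 0.0918 F [ 0.  -0.1 -0.2]
tool delta cm [-0.08  1.95  0.08] rot [ 0.01 -0.01 -0.02]
```

>>> apply_moves([
  [0, 1, 0, 0, 0, 0],
  [0, 0.8, 0, 0, 0, 0],
  [0, 0, 0, 0, 0, 0],
])

```text
clock: 11.52
position: [0.4457, -0.1152, 0.0464]
orientation: [[1.0, 0.002, 0.0], [-0.0, -0.001, 1.0], [0.002, -1.0, -0.001]]
ft_force: [-0.3, -0.3, -0.4]
grip_width: 0.0918
```

>>> apply_moves([
  [0, 0, 0, 0, 0, 0],
  [0, 0, 0, 0, 0, 0],
  [0, 0, 0, 0, 0, 0],
  [0, 0, 0, 0, 0, 0],
  [0, 0, 0, 0, 0, 0],
], jaw=5)

```text
clock: 12.15
position: [0.4461, -0.1155, 0.0469]
orientation: [[1.0, 0.003, 0.0], [-0.0, -0.002, 1.0], [0.003, -1.0, -0.002]]
ft_force: [-0.2, -0.1, -1.1]
grip_width: 0.0577
```

```bash
python3 - <<'E'
from h import *
go(.6145,.069,.053)
E
```

```text
t 12.15 pos [ 0.4461 -0.1155  0.0469] w 0.0577 F [-0.2 -0.1 -1.1]
tool delta cm [16.84 -0.6  18.45] rot [ 0.11 -0.    0.16]
```

>>> apply_moves([
  [0, -1.5, 0, 0, 0, 0],
  [0, -2.5, 0, 0, 0, 0],
  [0, -2, 0, 0, 0, 0],
  [2, 0, 2.2, 0, 0, 0],
  [3.5, 0, 4, 0, 0, 0],
  [4, 0, 4.2, 0, 0, 0],
  [3.5, 0, 4, 0, 0, 0],
  [2, 0, 2, 0, 0, 0],
  [1, 0, 1, 0, 0, 0],
  [0, 0, 0, 0, 0, 0],
  [0, 0, 0, 0, 0, 0],
])

```text
clock: 13.52
position: [0.6118, 0.0637, 0.1179]
orientation: [[1.0, 0.008, 0.002], [-0.001, -0.004, 1.0], [0.008, -1.0, -0.004]]
ft_force: [0.1, 0.1, -1.3]
grip_width: 0.0574
```

```bash
python3 - <<'E'
from h import *
go(.615,.068,.055)
E
```

```text
t 13.53 pos [0.6118 0.0637 0.1179] w 0.0574 F [ 0.1  0.1 -1.3]
tool delta cm [0.26 6.3  0.45] rot [ 0.22 -0.09  0.47]
```

>>> apply_moves([
  [0.3, 0, 0.45, 0.2, 0, 0.5],
  [0, 0, 0, 0, 0, 0],
  [0, 1.2, 0, 0, 0, 0],
  [0, 2, 0, 0, 0, 0],
  [0, 1.2, 0, 0, 0, 0],
  [0, 0.5, 0, 0, 0, 0],
  [0, 0, 0, 0, 0, 0],
])

```text
clock: 14.4
position: [0.6125, 0.0668, 0.0639]
orientation: [[1.0, -0.005, 0.004], [-0.004, 0.0, 1.0], [-0.005, -1.0, 0.0]]
ft_force: [0.6, 0.0, -1.8]
grip_width: 0.0576
```

```bash
python3 - <<'E'
from h import *
go(.615,.068,.055)
p,d=ctrl.grab_frame("wrist"); cv2.imwrite("pics/w6.png",cv2.resize(p[120:310,200:460,::-1],None,fx=3,fy=3))
E
```

```text
t 14.4 pos [0.6125 0.0668 0.0639] w 0.0576 F [ 0.6  0.  -1.8]
tool delta cm [0.25 0.89 0.12] rot [-0.   -0.22 -0.31]
```

View pics/w6.png

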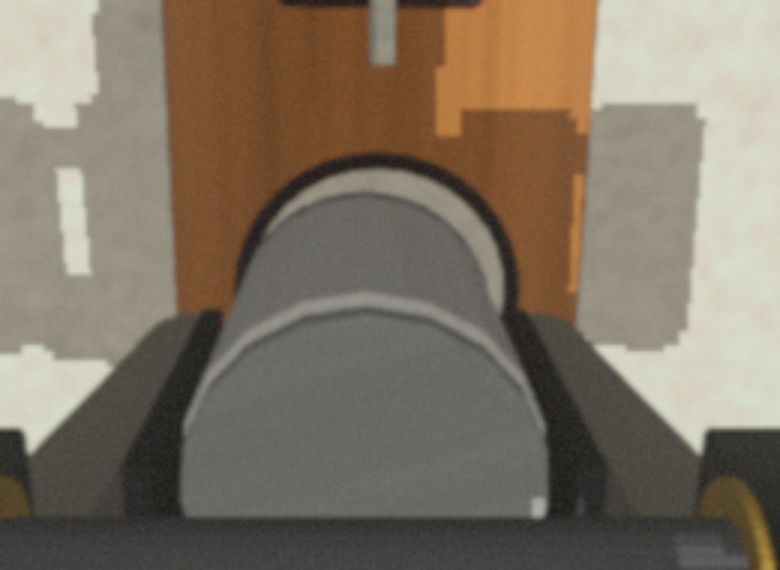

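```bash
python3 - <<'E'
from h import *
print(wun((200+379/3,120+153/3),.008)-[0,.035,0], wun((200+367/3,120+192/3),.0639-.0469)-[0,.029,0])
E
```

```text
[0.61552702 0.06697066 0.008     ] [0.61268784 0.06549947 0.017     ]
```

>>> apply_moves([
  [0.3, 0, 0.15, 0, -0.2, -0.3],
  [0, 0, 0, 0, 0, 0],
  [0, 0.4, 0, 0, 0, 0],
  [0, 0.2, 0, 0, 0, 0],
  [0, 0, 0, 0, 0, 0],
])

```text
clock: 15.08
position: [0.6173, 0.0684, 0.0596]
orientation: [[1.0, 0.004, -0.0], [0.0, -0.0, 1.0], [0.004, -1.0, -0.0]]
ft_force: [-0.0, -0.7, -1.4]
grip_width: 0.0575
```

```bash
python3 - <<'E'
from h import *
go(.6153,.0683,.055)
E
```

```text
t 15.07 pos [0.6173 0.0684 0.0596] w 0.0575 F [-0.  -0.7 -1.4]
tool delta cm [-0.2   0.46 -0.01] rot [0.02 0.   0.24]
```

>>> apply_moves([
  [-0.2, 0.2, 0, 0, 0, 0.2],
  [0, 0.15, 0, 0, 0, 0],
  [0, 0, 0, 0, 0, 0],
])

```text
clock: 15.45
position: [0.6151, 0.0684, 0.0558]
orientation: [[1.0, 0.0, -0.0], [0.0, -0.0, 1.0], [0.0, -1.0, -0.0]]
ft_force: [0.0, -0.3, -1.9]
grip_width: 0.0579
```

```bash
python3 - <<'E'
from h import *
go(.6153,.0683,.055)
E
```

```text
t 15.45 pos [0.6151 0.0684 0.0558] w 0.0579 F [ 0.  -0.3 -1.9]
tool delta cm [ 0.02  0.08 -0.01] rot [0.02 0.   0.01]
```

>>> apply_moves([
  [0, 0.07, 0, 0, 0, 0],
  [0, 0, 0, 0, 0, 0],
])

```text
clock: 15.7
position: [0.6152, 0.0684, 0.0551]
orientation: [[1.0, 0.0, -0.0], [0.0, -0.0, 1.0], [0.0, -1.0, -0.0]]
ft_force: [0.6, 0.9, -0.9]
grip_width: 0.0576
```

>>> apply_moves([
  [0, 0, 0, 0, 0, 0],
  [0, 0, 0, 0, 0, 0],
  [0, 0, 0, 0, 0, 0],
  [0, 0, 0, 0, 0, 0],
  [0, 0, 0, 0, 0, 0],
], jaw=9.19)

```text
clock: 16.32
position: [0.6164, 0.0683, 0.0565]
orientation: [[1.0, 0.003, 0.0], [-0.0, -0.001, 1.0], [0.003, -1.0, -0.001]]
ft_force: [0.0, -0.5, 0.1]
grip_width: 0.0921
```

>>> apply_moves([
  [0, -1.5, 0, 0, 0, 0],
  [0, -2.5, 0, 0, 0, 0],
  [0, -3, 0, 0, 0, 0],
  [0, -2.5, 0, 0, 0, 0],
  [0, -1, 0, 0, 0, 0],
  [0, 0, 0, 0, 0, 0],
])

```text
clock: 17.08
position: [0.6167, 0.0683, 0.1691]
orientation: [[1.0, 0.006, -0.0], [0.0, -0.001, 1.0], [0.006, -1.0, -0.001]]
ft_force: [-0.5, -0.0, -0.3]
grip_width: 0.0918
```

```bash
python3 - <<'E'
from h import *
go(.458,.1162,.15)
p,d=ctrl.grab_frame("wrist"); q=p[:,:,::-1].copy()
cv2.imwrite("pics/w7.png",q)
E
```

```text
t 17.07 pos [0.6167 0.0683 0.1691] w 0.0918 F [-0.5 -0.  -0.3]
tool delta cm [-15.88   1.81   4.79] rot [0.04 0.   0.36]
```

View pics/w7.png

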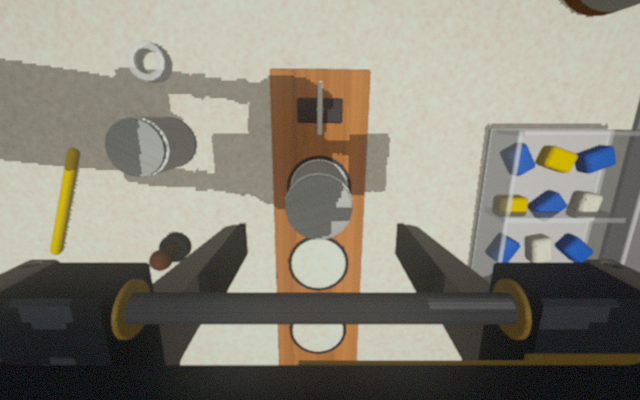

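>>> apply_moves([
  [-3, 0, 0.9, 0, 0, 0.4],
  [-4, 0, 1.2, 0, 0, 0],
  [-4, 0, 1.2, 0, 0, 0],
  [-3, 0, 0.9, 0, 0, 0],
  [-1.2, 0, 0.4, 0, 0, 0],
  [0, 0, 0, 0, 0, 0],
  [0, 0, 0, 0, 0, 0],
])

```text
clock: 18.0
position: [0.4574, 0.1149, 0.1615]
orientation: [[1.0, -0.013, 0.001], [-0.001, -0.0, 1.0], [-0.013, -1.0, -0.001]]
ft_force: [0.5, -0.2, -0.1]
grip_width: 0.0917
```

```bash
python3 - <<'E'
from h import *
go(.458,.1162,.15)
s=ctrl.observe()
p,d=ctrl.grab_frame("wrist"); q=p[:,:,::-1].copy()
circ(q,(.458,.1162,.068),.026,s['position'],s['orientation'])
circ(q,(.458,.1162,.0),.026,s['position'],s['orientation'])
cv2.imwrite("pics/w8.png",q)
E
```

```text
t 18.0 pos [0.4574 0.1149 0.1615] w 0.0917 F [ 0.5 -0.2 -0.1]
tool delta cm [0.08 1.14 0.13] rot [ 0.03 -0.07 -0.74]
```

View pics/w8.png

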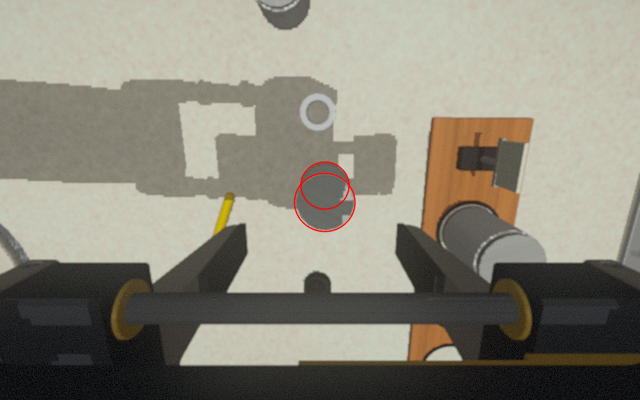

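>>> apply_moves([
  [0.1, 0, 0.1, 0, 0, -0.7],
  [0, 0, 0, 0, 0, 0],
  [0, 2, 0, 0, 0, 0],
  [0, 3, 0, 0, 0, 0],
  [0, 3, 0, 0, 0, 0],
  [0, 1.5, 0, 0, 0, 0],
  [0, 0.8, 0, 0, 0, 0],
  [0, 0, 0, 0, 0, 0],
  [0, 0, 0, 0, 0, 0],
])

```text
clock: 19.18
position: [0.4642, 0.1149, 0.0587]
orientation: [[1.0, 0.008, 0.003], [-0.003, -0.001, 1.0], [0.008, -1.0, -0.001]]
ft_force: [-0.1, 0.1, 0.4]
grip_width: 0.0919
```

```bash
python3 - <<'E'
from h import *
go(.458,.1162,.038)
E
```

```text
t 19.18 pos [0.4642 0.1149 0.0587] w 0.0919 F [-0.1  0.1  0.4]
tool delta cm [-0.64  2.07  0.13] rot [ 0.04 -0.17  0.46]
```

>>> apply_moves([
  [-0.55, 0, 0.1, 0, -0.1, 0.4],
  [0, 0, 0, 0, 0, 0],
  [0, 1, 0, 0, 0, 0],
  [0, 0.8, 0, 0, 0, 0],
  [0, 0, 0, 0, 0, 0],
])

```text
clock: 19.8
position: [0.4594, 0.116, 0.0408]
orientation: [[1.0, 0.003, 0.001], [-0.001, -0.001, 1.0], [0.003, -1.0, -0.001]]
ft_force: [-0.3, 0.1, 0.0]
grip_width: 0.0921
```

```bash
python3 - <<'E'
from h import *
go(.458,.1162,.038)
E
```

```text
t 19.8 pos [0.4594 0.116  0.0408] w 0.0921 F [-0.3  0.1  0. ]
tool delta cm [-0.14  0.28  0.02] rot [ 0.04 -0.06  0.19]
```

>>> apply_moves([
  [-0.1, 0, 0, 0, 0, 0.2],
  [0, 0, 0, 0, 0, 0],
  [0, 0, 0, 0, 0, 0],
  [0, 0, 0, 0, 0, 0],
  [0, 0, 0, 0, 0, 0],
  [0, 0, 0, 0, 0, 0],
], jaw=4.4)

```text
clock: 20.55
position: [0.4587, 0.116, 0.041]
orientation: [[1.0, 0.0, 0.001], [-0.001, -0.001, 1.0], [0.0, -1.0, -0.001]]
ft_force: [0.6, 0.5, -0.8]
grip_width: 0.0521
```

```bash
python3 - <<'E'
from h import *
go(.615,-.0215,.05)
E
```

```text
t 20.55 pos [0.4587 0.116  0.041 ] w 0.0521 F [ 0.6  0.5 -0.8]
tool delta cm [ 15.64  -0.88 -13.74] rot [ 0.04 -0.06  0.02]
```

>>> apply_moves([
  [0, -2, 0, 0, 0, 0],
  [0, -3, 0, 0, 0, 0],
  [0, -3, 0, 0, 0, 0],
  [0, -2, 0, 0, 0, 0],
  [2, 0, -1.8, 0, 0, 0],
  [3.5, 0, -3, 0, 0, 0],
  [3.5, 0, -3, 0, 0, 0],
  [3, 0, -2.7, 0, 0, 0],
  [2, 0, -1.8, 0, 0, 0],
  [0.8, 0, -0.7, 0, 0, 0],
  [0, 0, 0, 0, 0, 0],
  [0, 0, 0, 0, 0, 0],
])

```text
clock: 22.05
position: [0.6051, -0.0158, 0.1384]
orientation: [[1.0, -0.012, -0.001], [0.001, 0.002, 1.0], [-0.012, -1.0, 0.002]]
ft_force: [-1.3, 0.7, -2.0]
grip_width: 0.0516
```

```bash
python3 - <<'E'
from h import *
go(.6145,-.0215,.049)
E
```

```text
t 22.05 pos [ 0.6051 -0.0158  0.1384] w 0.0516 F [-1.3  0.7 -2. ]
tool delta cm [ 1.04  8.93 -0.59] rot [-0.09  0.07 -0.67]
```

>>> apply_moves([
  [1, 0, -0.55, -0.1, 0.1, -0.7],
  [0, 0, 0, 0, 0, 0],
  [0, 1.5, 0, 0, 0, 0],
  [0, 2, 0, 0, 0, 0],
  [0, 2, 0, 0, 0, 0],
  [0, 1, 0, 0, 0, 0],
  [0, 0.5, 0, 0, 0, 0],
  [0, 0, 0, 0, 0, 0],
  [0, 0, 0, 0, 0, 0],
])

```text
clock: 23.18
position: [0.6132, -0.0195, 0.0618]
orientation: [[1.0, -0.002, -0.001], [0.001, 0.001, 1.0], [-0.002, -1.0, 0.001]]
ft_force: [-0.6, 0.3, -1.1]
grip_width: 0.0516
```

```bash
python3 - <<'E'
from h import *
go(.6145,-.0215,.049)
p,d=ctrl.grab_frame("wrist"); cv2.imwrite("pics/w9.png",cv2.resize(p[120:310,200:460,::-1],None,fx=3,fy=3))
E
```

```text
t 23.18 pos [ 0.6132 -0.0195  0.0618] w 0.0516 F [-0.6  0.3 -1.1]
tool delta cm [ 0.13  1.28 -0.21] rot [-0.05  0.08 -0.14]
```

View pics/w9.png

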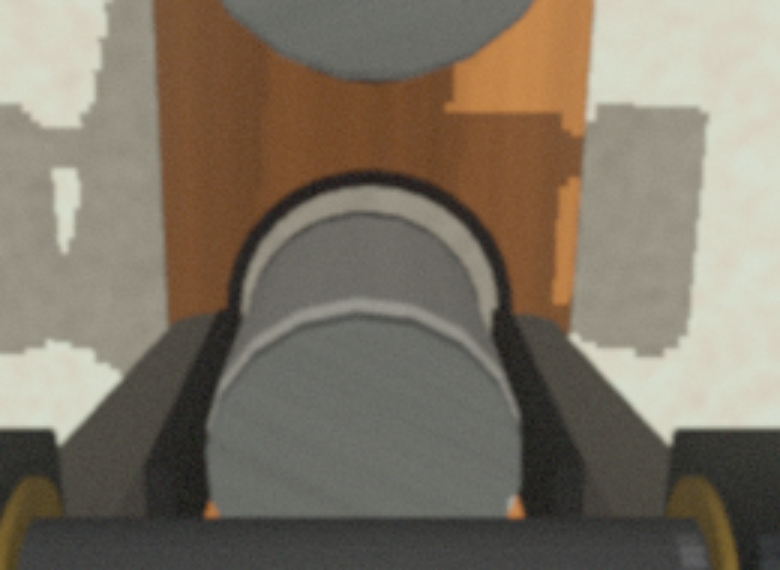

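```bash
python3 - <<'E'
from h import *
print(wun((200+370/3,120+170/3),.008)-[0,.035,0], wun((200+365/3,120+212/3),.0618-.041)-[0,.026,0])
E
```

```text
[ 0.6139069  -0.02288194  0.008     ] [ 0.61276736 -0.02097124  0.0208    ]
```

>>> apply_moves([
  [0.1, 0, -0.2, 0, 0.1, -0.1],
  [0, 0, 0, 0, 0, 0],
  [0, 0.6, 0, 0, 0, 0],
  [0, 0.4, 0, 0, 0, 0],
  [0, 0, 0, 0, 0, 0],
])

```text
clock: 23.85
position: [0.6151, -0.0218, 0.0523]
orientation: [[1.0, 0.002, 0.0], [-0.0, 0.0, 1.0], [0.002, -1.0, 0.0]]
ft_force: [-0.3, 0.1, -2.1]
grip_width: 0.0518
```

```bash
python3 - <<'E'
from h import *
go(.6143,-.0214,.049)
E
```

```text
t 23.85 pos [ 0.6151 -0.0218  0.0523] w 0.0518 F [-0.3  0.1 -2.1]
tool delta cm [-0.08  0.33  0.04] rot [-0.02 -0.03  0.09]
```

>>> apply_moves([
  [-0.1, 0.2, 0, 0, 0, 0.1],
  [0, 0.1, 0, 0, 0, 0],
  [0, 0, 0, 0, 0, 0],
])

```text
clock: 24.22
position: [0.614, -0.0218, 0.0491]
orientation: [[1.0, -0.0, 0.0], [-0.0, 0.0, 1.0], [-0.0, -1.0, 0.0]]
ft_force: [0.3, 0.0, -1.9]
grip_width: 0.0512
```

```bash
python3 - <<'E'
from h import *
go(.6143,-.0214,.049)
E
```

```text
t 24.23 pos [ 0.614  -0.0218  0.0491] w 0.0512 F [ 0.3  0.  -1.9]
tool delta cm [0.03 0.01 0.04] rot [-0.02 -0.02 -0.02]
```

>>> apply_moves([
  [0, 0, 0, 0, 0, 0],
  [0, 0, 0, 0, 0, 0],
  [0, 0, 0, 0, 0, 0],
  [0, 0, 0, 0, 0, 0],
  [0, 0, 0, 0, 0, 0],
], jaw=9.19)

```text
clock: 24.85
position: [0.6152, -0.022, 0.0504]
orientation: [[1.0, 0.002, 0.0], [-0.0, -0.0, 1.0], [0.002, -1.0, -0.0]]
ft_force: [0.5, 0.1, 0.6]
grip_width: 0.092
```

>>> apply_moves([
  [0, -1.5, 0, 0, 0, 0],
  [0, -2.5, 0, 0, 0, 0],
  [0, -3, 0, 0, 0, 0],
  [0, -3, 0, 0, 0, 0],
  [0, -2, 0, 0, 0, 0],
  [0, 0, 0, 0, 0, 0],
])

```text
clock: 25.6
position: [0.616, -0.0222, 0.1798]
orientation: [[1.0, 0.007, 0.0], [-0.0, -0.001, 1.0], [0.007, -1.0, -0.001]]
ft_force: [-0.0, 0.1, 0.3]
grip_width: 0.0915
```

```bash
python3 - <<'E'
from h import *
go(.4205,.2913,.16)
E
```

```text
t 25.6 pos [ 0.616  -0.0222  0.1798] w 0.0915 F [-0.   0.1  0.3]
tool delta cm [-19.57   1.8   31.35] rot [ 0.08 -0.02  0.4 ]
```

>>> apply_moves([
  [-1.5, 0, 2.5, 0, 0, 0.4],
  [-2.9, 0, 4.6, 0, 0, 0],
  [-2.9, 0, 4.6, 0, 0, 0],
  [-2.9, 0, 4.6, 0, 0, 0],
  [-2.9, 0, 4.6, 0, 0, 0],
  [-2.9, 0, 4.6, 0, 0, 0],
  [-1.7, 0, 2.7, 0, 0, 0],
  [-0.8, 0, 1.3, 0, 0, 0],
  [0, 0, 0, 0, 0, 0],
  [0, 0, 0, 0, 0, 0],
])

```text
clock: 26.85
position: [0.4232, 0.2791, 0.174]
orientation: [[1.0, -0.007, 0.004], [-0.004, -0.003, 1.0], [-0.007, -1.0, -0.003]]
ft_force: [0.5, -0.0, 0.2]
grip_width: 0.0918
```

```bash
python3 - <<'E'
from h import *
go(.4205,.2913,.16)
s=ctrl.observe()
p,d=ctrl.grab_frame("wrist"); q=p[:,:,::-1].copy()
circ(q,(.4205,.2913,.056),.023,s['position'],s['orientation'])
circ(q,(.4205,.2913,.0),.023,s['position'],s['orientation'])
cv2.imwrite("pics/w10.png",q)
E
```

```text
t 26.85 pos [0.4232 0.2791 0.174 ] w 0.0918 F [ 0.5 -0.   0.2]
tool delta cm [-0.27  1.39  1.22] rot [ 0.19 -0.2  -0.38]
```

View pics/w10.png

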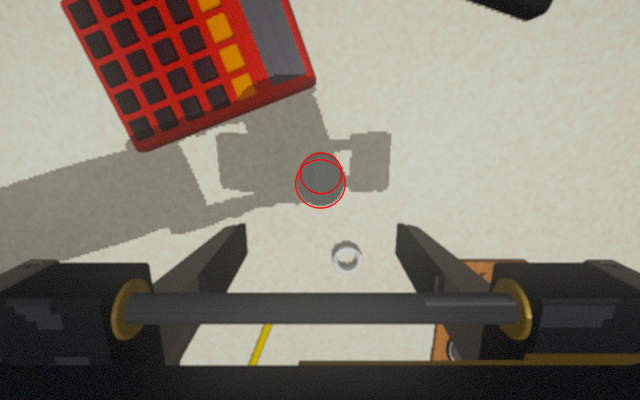

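>>> apply_moves([
  [-0.25, 0, 1.1, 0.2, -0.2, -0.4],
  [0, 0, 0, 0, 0, 0],
  [0, 2, 0, 0, 0, 0],
  [0, 3, 0, 0, 0, 0],
  [0, 3, 0, 0, 0, 0],
  [0, 2.5, 0, 0, 0, 0],
  [0, 1.5, 0, 0, 0, 0],
  [0, 0.5, 0, 0, 0, 0],
  [0, 0, 0, 0, 0, 0],
  [0, 0, 0, 0, 0, 0],
])

```text
clock: 28.15
position: [0.4261, 0.2899, 0.0484]
orientation: [[1.0, 0.008, 0.004], [-0.004, 0.002, 1.0], [0.008, -1.0, 0.002]]
ft_force: [-0.4, 0.6, -0.6]
grip_width: 0.0922
```

```bash
python3 - <<'E'
from h import *
go(.4205,.2913,.032)
E
```

```text
t 28.15 pos [0.4261 0.2899 0.0484] w 0.0922 F [-0.4  0.6 -0.6]
tool delta cm [-0.57  1.64  0.13] rot [-0.13 -0.23  0.46]
```

>>> apply_moves([
  [-0.5, 0, 0.1, -0.1, -0.2, 0.45],
  [0, 0, 0, 0, 0, 0],
  [0, 0.9, 0, 0, 0, 0],
  [0, 0.5, 0, 0, 0, 0],
  [0, 0, 0, 0, 0, 0],
])

```text
clock: 28.78
position: [0.4216, 0.2915, 0.0348]
orientation: [[1.0, 0.002, -0.0], [0.0, 0.001, 1.0], [0.002, -1.0, 0.001]]
ft_force: [-0.1, -0.4, 0.0]
grip_width: 0.0921
```

```bash
python3 - <<'E'
from h import *
go(.4205,.2913,.032)
E
```

```text
t 28.77 pos [0.4216 0.2915 0.0348] w 0.0921 F [-0.1 -0.4  0. ]
tool delta cm [-0.11  0.28 -0.02] rot [-0.08  0.    0.12]
```

>>> apply_moves([
  [-0.1, 0.2, 0, -0.1, 0, 0.1],
  [0, 0, 0, 0, 0, 0],
  [0, 0, 0, 0, 0, 0],
  [0, 0, 0, 0, 0, 0],
  [0, 0, 0, 0, 0, 0],
  [0, 0, 0, 0, 0, 0],
], jaw=3.8)

```text
clock: 29.52
position: [0.4209, 0.2915, 0.0328]
orientation: [[1.0, 0.001, 0.0], [-0.0, -0.0, 1.0], [0.001, -1.0, -0.0]]
ft_force: [-0.2, -0.1, -0.3]
grip_width: 0.0459
```

```bash
python3 - <<'E'
from h import *
go(.6134,-.1115,.18)
E
```

```text
t 29.52 pos [0.4209 0.2915 0.0328] w 0.0459 F [-0.2 -0.1 -0.3]
tool delta cm [ 19.27 -14.69 -40.31] rot [ 0.02 -0.    0.05]
```

>>> apply_moves([
  [0, -2, 0, 0, 0, 0],
  [0, -3.5, 0, 0, 0, 0],
  [0, -3.5, 0, 0, 0, 0],
  [0, -2.5, 0, 0, 0, 0],
  [0, -1, 0, 0, 0, 0],
  [0, 0, -2, 0, 0, 0],
  [0.5, 0, -4, 0, 0, 0],
  [0.5, 0, -4.5, 0, 0, 0],
  [0.5, 0, -4.5, 0, 0, 0],
  [0.5, 0, -4.5, 0, 0, 0],
  [0.5, 0, -4.5, 0, 0, 0],
  [0.5, 0, -4.5, 0, 0, 0],
])

```text
clock: 31.02
position: [0.4462, 0.0, 0.1545]
orientation: [[1.0, -0.012, -0.006], [0.006, -0.002, 1.0], [-0.012, -1.0, -0.001]]
ft_force: [0.7, -0.1, -1.4]
grip_width: 0.0457
```

>>> apply_moves([
  [1.5, 0, -4, 0, 0, 0],
  [2.5, 0, -2.5, 0, 0, 0],
  [2.5, 0, -1, 0, 0, 0],
  [1, 0, 0, 0, 0, 0],
  [0, 0, 0, 0, 0, 0],
  [0, 0, 0, 0, 0, 0],
])

```text
clock: 31.78
position: [0.5193, -0.0783, 0.1482]
orientation: [[1.0, -0.021, -0.001], [0.001, 0.002, 1.0], [-0.021, -1.0, 0.002]]
ft_force: [-0.6, 0.6, -1.2]
grip_width: 0.0456
```

```bash
python3 - <<'E'
from h import *
go(.6134,-.1115,.13)
E
```

```text
t 31.77 pos [ 0.5193 -0.0783  0.1482] w 0.0456 F [-0.6  0.6 -1.2]
tool delta cm [ 9.45  1.61 -3.34] rot [-0.12  0.08 -1.22]
```

>>> apply_moves([
  [1, 0, -1, 0, 0, -1.2],
  [2.5, 0, -1.4, 0, 0, 0],
  [3, 0, -0.7, 0, 0, 0],
  [1.8, 0, 0, 0, 0, 0],
  [0.8, 0, 0, 0, 0, 0],
  [0, 0, 0, 0, 0, 0],
  [0, 0, 0, 0, 0, 0],
])

```text
clock: 32.65
position: [0.6119, -0.1106, 0.1482]
orientation: [[1.0, 0.004, -0.003], [0.003, 0.001, 1.0], [0.004, -1.0, 0.001]]
ft_force: [-1.1, -0.2, 0.1]
grip_width: 0.0456
```

```bash
python3 - <<'E'
from h import *
go(.6134,-.1115,.0408)
E
```

```text
t 32.65 pos [ 0.6119 -0.1106  0.1482] w 0.0456 F [-1.1 -0.2  0.1]
tool delta cm [ 0.11 10.74 -0.1 ] rot [-0.07  0.17  0.2 ]
```

>>> apply_moves([
  [0.1, 1.5, -0.1, 0, 0.2, 0.2],
  [0, 2.5, 0, 0, 0, 0],
  [0, 2, 0, 0, 0, 0],
  [0, 1.5, 0, 0, 0, 0],
  [0, 0.8, 0, 0, 0, 0],
  [0, 0, 0, 0, 0, 0],
  [0, 0, 0, 0, 0, 0],
])

```text
clock: 33.52
position: [0.6109, -0.1113, 0.0601]
orientation: [[1.0, -0.002, 0.001], [-0.001, 0.002, 1.0], [-0.002, -1.0, 0.002]]
ft_force: [0.2, -0.4, -1.4]
grip_width: 0.0457
```

```bash
python3 - <<'E'
from h import *
go(.6134,-.1115,.0408)
p,d=ctrl.grab_frame("wrist"); cv2.imwrite("pics/w11.png",cv2.resize(p[120:310,200:460,::-1],None,fx=3,fy=3))
E
```

```text
t 33.52 pos [ 0.6109 -0.1113  0.0601] w 0.0457 F [ 0.2 -0.4 -1.4]
tool delta cm [ 0.26  1.93 -0.02] rot [-0.09 -0.07 -0.11]
```

View pics/w11.png

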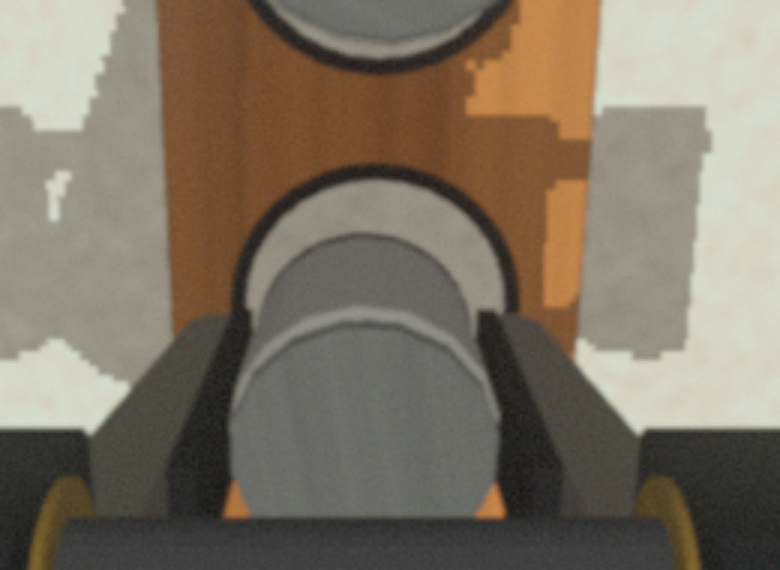

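```bash
python3 - <<'E'
from h import *
print(wun((200+375/3,120+164/3),.008)-[0,.035,0], wun((200+365/3,120+233/3),.0601-.0328)-[0,.023,0])
E
```

```text
[ 0.61281821 -0.1129957   0.008     ] [ 0.6105074  -0.11250769  0.0273    ]
```

Needs about +2.3 mm x, −0.5 mm y, and 19 mm down.

>>> apply_moves([
  [0.2, 0, -0.05, -0.1, -0.1, -0.1],
  [0, 0, 0, 0, 0, 0],
  [0, 1, 0, 0, 0, 0],
  [0, 0.5, 0, 0, 0, 0],
  [0, 0, 0, 0, 0, 0],
])

```text
clock: 34.2
position: [0.6139, -0.1122, 0.0453]
orientation: [[1.0, 0.002, -0.001], [0.001, -0.001, 1.0], [0.002, -1.0, -0.001]]
ft_force: [-0.6, -0.3, -1.3]
grip_width: 0.0453
```

```bash
python3 - <<'E'
from h import *
go(.6132,-.1118,.041)
E
```

```text
t 34.2 pos [ 0.6139 -0.1122  0.0453] w 0.0453 F [-0.6 -0.3 -1.3]
tool delta cm [-0.07  0.43  0.04] rot [0.07 0.04 0.12]
```

>>> apply_moves([
  [-0.1, 0.25, 0, 0.1, 0, 0.1],
  [0, 0.15, 0, 0, 0, 0],
  [0, 0, 0, 0, 0, 0],
])

```text
clock: 34.58
position: [0.6128, -0.1122, 0.041]
orientation: [[1.0, 0.0, -0.001], [0.001, 0.001, 1.0], [0.0, -1.0, 0.001]]
ft_force: [0.3, 0.1, -1.1]
grip_width: 0.0455
```

```bash
python3 - <<'E'
from h import *
go(.6132,-.1118,.041)
E
```

```text
t 34.58 pos [ 0.6128 -0.1122  0.041 ] w 0.0455 F [ 0.3  0.1 -1.1]
tool delta cm [ 0.04 -0.    0.04] rot [-0.04  0.04  0.  ]
```

>>> apply_moves([
  [0, 0, 0, 0, 0, 0],
  [0, 0, 0, 0, 0, 0],
  [0, 0, 0, 0, 0, 0],
  [0, 0, 0, 0, 0, 0],
  [0, 0, 0, 0, 0, 0],
], jaw=9.19)

```text
clock: 35.2
position: [0.6138, -0.1125, 0.0422]
orientation: [[1.0, 0.002, -0.001], [0.001, -0.0, 1.0], [0.002, -1.0, -0.0]]
ft_force: [0.1, -0.6, 0.2]
grip_width: 0.0914
```

>>> apply_moves([
  [0, -1.5, 0, 0, 0, 0],
  [0, -2.5, 0, 0, 0, 0],
  [0, -3, 0, 0, 0, 0],
  [0, -3, 0, 0, 0, 0],
  [0, -3, 0, 0, 0, 0],
  [0, -1, 0, 0, 0, 0],
  [-2, 0, 0, 0, 0, 0],
  [-4, 0, 0, 0, 0, 0],
  [-4, 0, 0, 0, 0, 0],
  [-4, 0, 0, 0, 0, 0],
  [-3, 0, 0, 0, 0, 0],
  [0, 0, 0, 0, 0, 0],
])

```text
clock: 36.7
position: [0.4382, -0.1121, 0.1892]
orientation: [[1.0, 0.005, -0.001], [0.001, -0.001, 1.0], [0.005, -1.0, -0.001]]
ft_force: [1.3, 0.2, 0.7]
grip_width: 0.0919
```

```bash
python3 - <<'E'
from h import *
s=ctrl.observe();print(s['position'],s['joints'])
for n in ("top","scene"):
    p,d=ctrl.grab_frame(n); q=p[:,:,::-1].copy(); np.save(f"pics/{n}9.npy",d)
    cv2.imwrite(f"pics/{n}9.png",q)
q=cv2.imread("pics/top9.png")[150:230,235:445]; s9=cv2.imread("pics/scene9.png")[120:280,180:380]
cv2.imwrite("pics/top9c.png",cv2.resize(q,(798,304),interpolation=cv2.INTER_CUBIC)); cv2.imwrite("pics/scene9c.png",cv2.resize(s9,(740,592),interpolation=cv2.INTER_CUBIC))
E
```

```text
[ 0.43823732 -0.11208209  0.18922036] [-5.19665574e-01 -1.33922539e-01  1.98191317e+00  1.50646326e-03
  1.28918627e+00 -5.21177510e-01]
```

View pics/top9c.png

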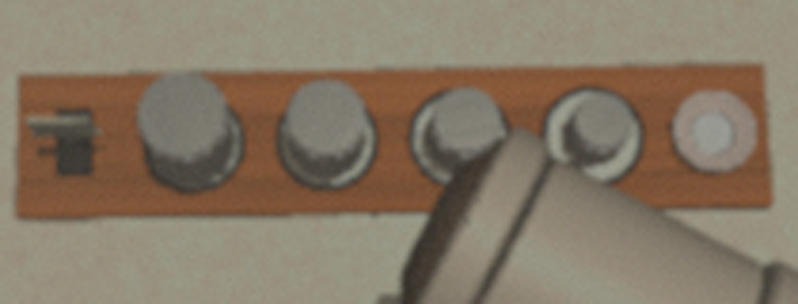

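View pics/scene9c.png

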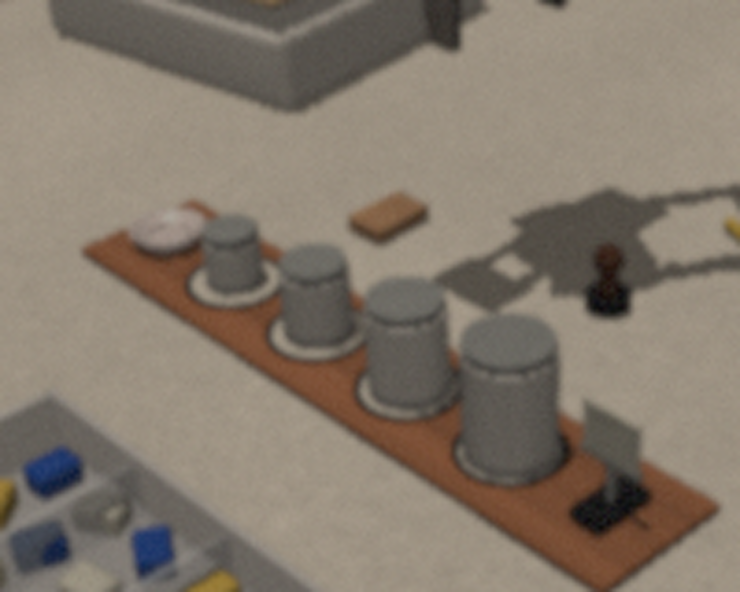

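```bash
python3 - <<'E'
from h import *
d=np.load("pics/top9.npy")
for n,u,v,h,m in [("largest",183,110,.08,(.6134,.0696)),("large",325,111,.068,(.6131,-.0213)),("medium",465,118,.056,(.6118,-.1102)),("small",600,122,.044,(.6105,-.2001))]:
    w=pix2w("top",(235+u/3.8-.37,150+v/3.8-.37),h+.008); print(n,np.round(w,4),"off mm",np.round((w[:2]-m)*1000,1))
E
```

```text
largest [0.6152 0.0692 0.088 ] off mm [ 1.8 -0.4]
large [ 0.6153 -0.0194  0.076 ] off mm [2.2 1.9]
medium [ 0.6114 -0.1088  0.064 ] off mm [-0.4  1.4]
small [ 0.6094 -0.1972  0.052 ] off mm [-1.1  2.9]
```

```bash
python3 - <<'E'
import cv2
a=cv2.imread("pics/w4.png")[150:230,270:370]
cv2.imwrite("pics/w4c.png",cv2.resize(a,None,fx=7,fy=7,interpolation=cv2.INTER_CUBIC))
E
```

```text
(no output)
```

View pics/w4c.png

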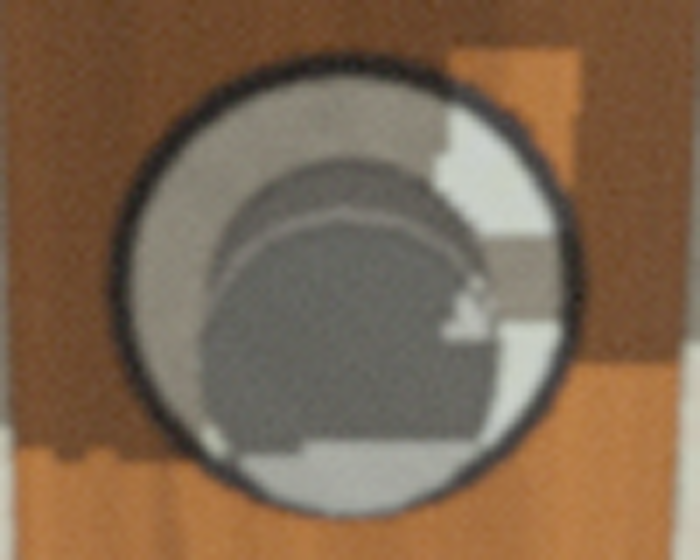

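```bash
python3 - <<'E'
from cell import ctrl
print(ctrl.hand_in(), ctrl.observe()['clock'])
E
```

```text
the job is handed in; nothing more can be done
the job is handed in; nothing more can be done
```

All four canisters stand upright on the marks, in order of size: largest beside the price-ticket stand, then large, medium, and the smallest next to the saucer. I handed the job in at about 37 s, with the gripper open and clear of everything.

- **Order and stance:** the last top and scene pictures show every canister upright and none knocked over.
- **Centring:** the wrist camera puts the small one within 1 mm of its mark's centre after release. For the other three I made the last corrections to within about 1 mm from wrist views taken before lowering them.
- **Disagreement:** a rougher reading from the top camera gave offsets of up to about 3 mm, the most on the small canister. The two cameras differ by about their 2 mm calibration error. I trusted the close wrist views and did not adjust further.

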